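# Set the bottle back and drop-latch the rack gate

## Robot

A 6-joint arm with a two-finger parallel gripper is mounted at the origin on the work surface; the furniture and walls round the work are solid. World frame = base frame: x ahead of the robot, y to its left, z up, the work surface at z = 0. Lengths are in m, angles in rad, forces in N, time in s.
With the tool pointing down it reaches from about 0.25 to 0.725 m from the base axis. Payload 4 kg.
Tool frame: the origin (TCP) lies at the very end of the fingers, on their centre line; the grasp point (between the pads) lies 19 mm behind it; z points along the fingers, y is the line along which they close (so a half turn about z gives the same grasp; the last joint's range is limited). The gripper opens to 85 mm and grips with 20 to 120 N. Pads are 22 mm wide; open, the fingers measure 114 mm over their backs; the gripper's body (76 mm by 85 mm) begins 54 mm behind the grasp point. The pads swing forward as they close: fully open they stand 13 mm farther back than shut.
Start: joints at [-1.23, 0.241, 0.005, 1.335, 0, 1.571], TCP at [0.167, -0.471, 0.231] pointing down, gripper open.
Joint ranges: [-2.72, 2.72], [-1.05, 1.87], [-1.09, 1.28], [-1.99, 2.15], [-1.42, 1.44], [-3.14, 3.14]. Speed limits (rad/s): [2.79, 2.79, 3.14, 3.14, 3.14, 3.14].

## Interface

Orientations are given as a rotation vector (axis times angle).
In Python, from bench import bot, imaging, job gives the robot as it stands.
- The arm moves only by the shell command python3 -m handwheel 'ROWS' [FORCE]. ROWS is JSON, a list of rows, each a list of 7 numbers: the shift along the tool's x, y, z as a fraction of full scale, then the turn, a rotation vector about the tool's x, y, z as a fraction of full scale, then the closure, from -1 (fully open) to 1 (shut). A call has 1 to 20 rows; each row shifts and turns the commanded pose from where the row before left it, along the tool's axes as they then stand; what a row does not reach is not made up. Full scale, the value 1, is 200 mm for a shift and 0.08 rad for a turn. A row lasts 1/10 s, in which the tool goes at most 50 mm and 8.59 degrees, less where a joint would pass 70% of its speed; a pose out of reach is approached as far as the arm can. A call with a number of a shift or a turn outside -1 to 1 is refused whole. A call with a gripper value outside its range is refused whole. The fingers move at their own pace and stop on an object; FORCE is the grip in N (left out, the last holds). Time passes only in rows, so rows that do not move let the fingers close. It gives the time, the measured TCP pose, the force, the opening and the grip force at its end, in the units of the state.
- bot.state(): the state, without advancing time (a new reading comes with each control period).
- imaging.read_camera(name): name is "scene" or "side" or "wrist"; returns the picture (384x512x3 uint8, blue, green, red); there is no depth.
- imaging.camera_info(name): a dict with "mtx" (3x3 intrinsics, pixels), "world_to_cam" (4x4, takes a point from world to camera coordinates); the wrist camera has in their place "hand_eye" (4x4, takes a point from camera to tool coordinates, whose origin is the TCP and whose axes are the flange's). Camera axes: x right, y down, z forward; pixel columns grow to the right and rows downward; lengths in m; the calibration is good to about 2 mm. A picture is of the moment at which its call begins: read the wrist's pose just before it. camera_info takes no time and is no camera call.
- job.job_done(): hands the job in; it is judged then, once.
The state is a dict: "time": time; "joints": joint angles; "joint_velocities": joint speeds; "joint_efforts": joint torques, N m; "tool_pos": TCP position; "tool_rot": TCP orientation; "force": force on the tool from outside, world axes, zero at the start; "wrist_torque": the same for the moment, N m; "opening": finger opening in m; "gripper_force": force on a finger pad.
Only numpy, scipy, OpenCV 4.12 (cv2) and the standard library are available. Lean on these libraries where they do the work, as an engineer would, in place of code of your own. Each camera call takes 0.05 s, during which the arm holds its last target. There are 200 camera calls.

## Task

The white-capped dropper bottle stands in the gateway of the bottle rack: lift or slide it back into the middle bay, upright and well clear of the gate. Then shut the gate: hold its latch bar up by the red lug so that it passes over the catch, press the gate gently, just far enough, against its spring buffer and let the bar drop right down behind the catch, so that the gate stays shut when you let go. Never force the catch, never shove the bottle with the gate, and leave the other bottles where they stand.

Things in the scene. Friction and masses are not known exactly. Their poses are not given: they have to be found in the camera images.
- rack: Low steel bottle rack, fixed. Origin at worktop height under the middle of the gate line; x into the rack, y along the gate line to the hinge, z up. Its 5 mm plate spans x -50 to 155, y -150 to 135 mm. Three bays; middle bay between 21 mm high dividers at y +-30 mm that begin at x 32 mm. Guard rails at y +-100 and x 142 mm, 81 mm high (posts 87 mm).
- gate_hinge (a point): Point at worktop height on the gate's upright hinge axis, fixed to the rack at x = 0, y = +100 mm of its frame; axes as the rack's.
- gate (a joint): Gate angle, rad. 0: leaf along the rack's -y from the hinge (shut); positive: free end swung out towards the rack's -x. White barred leaf, 8 mm thick, 180 mm long, 12 to 98 mm high. Light hinge friction: it stays where left. Latched, it stands within about 0.05 rad of 0, pushed outwards by the buffer.
- latch_bar (a joint): Latch bar angle on the gate, rad. 0 = level, fully down; positive = free end lifted; stops at 0.2. Steel bar 8 mm thick, 14 mm high, on the leaf's outer face (its middle plane 13 mm outside the leaf's); pivot bolt 35 mm from the hinge axis, 75 mm high; free end 208 mm from the hinge axis. It falls by its own weight (0.16 kg).
- lug (a point): Grip point in the red lug standing on the latch bar: 24 mm along the bar, 10 mm thick across it, red from 22 mm below this point to 20 mm above. Bar down: 155 mm from the hinge axis along the leaf, 13 mm outside its middle plane, 127 mm high. Axes as the rack's at gate 0, bar 0; they turn along. Pinched across its thickness it can be lifted (the bar turns between the pads) and swung.
- latch_post: White 16 mm square post, 114 mm high, fixed on the rack at x 12, y -125 mm; origin on its axis at worktop height, axes as the rack's. It carries the steel catch unit (lip and spring buffer), screwed on through slots: the whole unit may sit up to 9 mm further in or out along x than stated, which no reading reports: feel for it. Forced: over 12 N on the buffer or 30 N of bar on lip.
- catch (a point): Where the catch lip nominally is (see latch_post for the unreported offset): middle of the lip's top edge at its rear face, 80 mm high. Square lip, 14 mm thick along x, 22 mm long along y, no ramp; its top is 12 mm above the lowered bar's underside. Bar lowered behind it with gate at 0 just touches the rear face. A bar lowered too early lands on its top, at a latch_bar angle of about 0.07.
- buffer (a point): Nominal tip of the black spring plunger (shares the catch's unreported offset), behind the leaf's free end, 174 mm from the hinge. It meets the leaf (1 N) about 6 mm before the bar clears the lip, pushes back about 5 N when it just clears and 6.5 N where it goes solid 2 mm further (at the lug about 6 and 7 N). It is damped (60 N s/m). Unlatched, it pushes the gate back out.
- dropper_bottle: Amber dropper bottle with white cap, 37 mm diameter, 86 mm high, about 70 g, standing across the gate line. Origin at the centre of its underside, z up. The cap is 26 mm across, from 65 to 86 mm up.
- black_cap_bottle: Like the dropper bottle but with black cap, 84 mm high, in the bay at the catch end. Stays.
- tall_amber: Amber bottle with black cap, 51 mm diameter, 159 mm high, in the bay at the hinge end. Stays.
Not all that is in view belongs to the job. What is shaped like the dropper_bottle but pink or yellow is not meant.

How it is judged:
On the way, in this order (a step that is already met when the one before it is completed fails the run):
1. the dropper bottle stands upright in the middle bay, clear of the gate, while the gate is still open (x of dropper_bottle in the frame of rack between 0.035 and 0.125 m and y of dropper_bottle in the frame of rack between -0.02 and 0.02 m and height (world z) of dropper_bottle below 0.008 m and angle between dropper_bottle's own z axis and vertical below 0.1 rad and value of joint gate above 0.5 rad), for 0.2 s.
2. the gate is swung to with its bar held up over the catch (value of joint gate below 0.075 rad and value of joint latch_bar above 0.06 rad).
At the end, for the whole second after the job is handed in: Gate shut (under 0.054 rad) and at rest, latch bar fully down (under 0.025 rad) behind the lip; dropper bottle still and upright (within 0.1 rad) on the plate in the middle bay, its centre 35 to 125 mm inside the gate line and within 20 mm of the bay's middle (value of joint gate below 0.054 rad and value of joint latch_bar below 0.025 rad and velocity of joint gate between -0.05 and 0.05 rad/s and x of dropper_bottle in the frame of rack between 0.035 and 0.125 m and y of dropper_bottle in the frame of rack between -0.02 and 0.02 m and height (world z) of dropper_bottle below 0.008 m and angle between dropper_bottle's own z axis and vertical below 0.1 rad and linear speed of dropper_bottle below 0.02 m/s); the robot touches nothing.
It fails at once if the gate is pressed on its buffer with more than 12 N, or the latch post is pushed so (contact force between latch_post and anything else above 12 N and contact force between latch_post and latch_bar below 3 N).
It fails at once if the latch bar is forced on the catch with more than 30 N (contact force between latch_post and latch_bar above 30 N).
It fails at once if the gate shoves the dropper bottle (contact force between gate and dropper_bottle above 1.5 N).
It fails at once if a bottle is tipped over (angle between dropper_bottle's own z axis and vertical above 0.5 rad or angle between any of black_cap_bottle, tall_amber's own z axis and vertical above 0.3 rad).
It fails at once if another bottle is moved more than 15 mm (distance of any of black_cap_bottle, tall_amber from where it was at the start of the episode above 0.015 m).
It also fails if it takes over 56 s, if anything falls off the work surface, if the arm or the gripper's body presses on something with over 40 N, if the wrist force passes 120 N, or if a joint passes its speed limit or range.

## Working session

There is one attempt and no reset: what is moved stays moved. The work goes in short steps, Python scripts to look and compute and a shell command to move; the robot and the scene stay as the last step left them, time stands still between calls to the robot, and variables do not carry over. Pictures are saved under pics/ and viewed, at most 10 in all, crops included, and the job is handed in when it is done.

```bash
ls; mkdir -p pics
python3 - <<'E'
from bench import bot, imaging
import cv2,numpy as np
s=bot.state();print({k:np.round(v,3).tolist() for k,v in s.items()})
a=imaging.read_camera("scene");b=imaging.read_camera("side")
cv2.imwrite("pics/scene0.png",a);cv2.imwrite("pics/side0.png",b)
for n in("scene","side","wrist"):print(n,imaging.camera_info(n))
E
```

```text
pics
{'time': 0.0, 'joints': [-1.23, 0.241, 0.004, 1.335, 0.0, 1.571], 'joint_velocities': [-0.0, -0.001, 0.002, -0.001, 0.001, -0.001], 'joint_efforts': [0.001, -37.232, 25.241, 0.017, 0.0, -0.0], 'tool_pos': [0.167, -0.471, 0.23], 'tool_rot': [-3.094, -0.532, 0.001], 'force': [-0.183, -0.164, 0.01], 'wrist_torque': [0.015, -0.003, -0.008], 'gripper_force': 0.0, 'opening': 0.085}
scene {'mtx': array([[382.8944578 ,   0.        , 259.34524541],
       [  0.        , 382.8944578 , 183.20833692],
       [  0.        ,   0.        ,   1.        ]]), 'world_to_cam': array([[-0.56457854, -0.82524426, -0.01493263,  0.30313781],
       [-0.55717161,  0.39440353, -0.73075691,  0.40693904],
       [ 0.60894243, -0.40424963, -0.68247444,  0.60461675],
       [ 0.        ,  0.        ,  0.        ,  1.        ]])}
side {'mtx': array([[455.6945563 ,   0.        , 261.22780784],
       [  0.        , 455.6945563 , 192.30992777],
       [  0.        ,   0.        ,   1.        ]]), 'world_to_cam': array([[ 0.92458627, -0.38019218, -0.02437493, -0.52559043],
       [-0.22178688, -0.48513268, -0.84584684,  0.20666784],
       [ 0.30975928,  0.78746441, -0.53286865,  0.75313323],
       [ 0.        ,  0.        ,  0.        ,  1.        ]])}
wrist {'mtx': array([[285.10508696,   0.        , 256.56145813],
       [  0.        , 285.10508696, 194.89535829],
       [  0.        ,   0.        ,   1.        ]]), 'hand_eye': array([[-4.85579834e-04, -9.58251517e-01, -2.85926204e-01,
         7.39688141e-02],
       [ 9.99999292e-01, -1.54689811e-04, -1.17984200e-03,
        -5.91437917e-04],
       [ 1.08635552e-03, -2.85926574e-01,  9.58250914e-01,
        -1.43527956e-01],
       [ 0.00000000e+00,  0.00000000e+00,  0.00000000e+00,
         1.00000000e+00]])}
```

View pics/scene0.png

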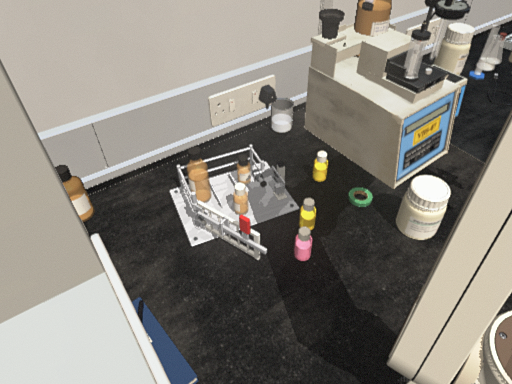

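View pics/side0.png

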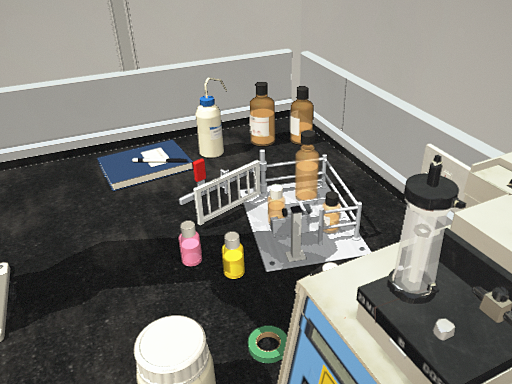

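```bash
cat > h.py <<'E'
import numpy as np,cv2
from bench import bot,imaging
from scipy.spatial.transform import Rotation as R
def cam(n,s=None):
    i=imaging.camera_info(n)
    if n=="wrist":
        s=s or bot.state();T=np.eye(4);T[:3,:3]=R.from_rotvec(s["tool_rot"]).as_matrix();T[:3,3]=s["tool_pos"]
        return i["mtx"],np.linalg.inv(T@i["hand_eye"])
    return i["mtx"],i["world_to_cam"]
def ray(c,uv):
    K,W=c;d=W[:3,:3].T@np.linalg.inv(K)@np.array([*uv,1.]);return -W[:3,:3].T@W[:3,3],d
def plane(c,uv,z):
    o,d=ray(c,uv);return o+d*(z-o[2])/d[2]
def tri(c1,a,c2,b):
    o,d=ray(c1,a);p,e=ray(c2,b);s=np.linalg.lstsq(np.c_[d,-e],p-o,rcond=None)[0]
    x,y=o+s[0]*d,p+s[1]*e;return (x+y)/2,np.linalg.norm(x-y)
def proj(c,P):
    K,W=c;q=K@(W[:3,:3]@np.asarray(P)+W[:3,3]);return q[:2]/q[2]
E
python3 - <<'E'
import cv2,numpy as np
a=cv2.imread("pics/scene0.png");b=cv2.imread("pics/side0.png")
A=cv2.resize(a[140:265,165:305],None,fx=2.8,fy=2.8,interpolation=2)
B=cv2.resize(b[120:280,175:375],None,fx=2,fy=2,interpolation=2)
B=cv2.resize(b[120:275,180:375],(390,310),interpolation=2)
o=np.zeros((360,790,3),np.uint8);o[:A.shape[0],:A.shape[1]]=A;o[:310,395:785]=B
cv2.imwrite("pics/crop.png",o)
from h import *
for n,im in(("scene",a),("side",b)):
    h=cv2.cvtColor(im,cv2.COLOR_BGR2HSV)
    m=((h[...,0]<5)|(h[...,0]>175))&(h[...,1]>200)&(h[...,2]>100)
    k,l,st,c=cv2.connectedComponentsWithStats(m.astype(np.uint8))
    print(n,[(st[i].tolist(),c[i].round(1).tolist()) for i in range(1,k) if st[i,4]>15])
E
```

```text
scene []
side [([193, 159, 13, 23, 212], [199.0, 169.8])]
```

View pics/crop.png

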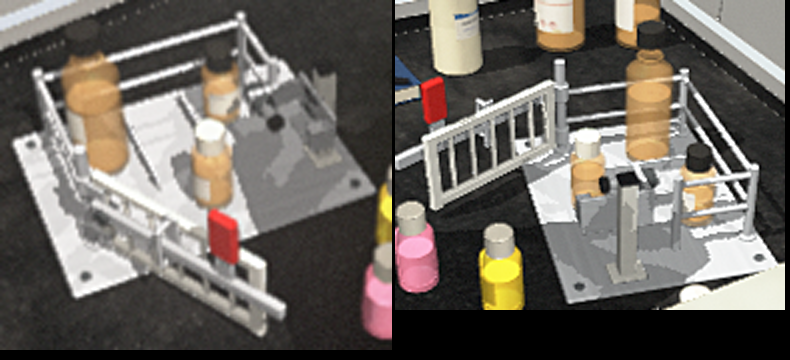

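Run:
```python
from h import *
sc,sd=cam("scene"),cam("side")
S=lambda u,v:(u/2.8+165-.3,v/2.8+140-.3)
D=lambda u,v:((u-395)/2+180-.2,v/2+120-.2)
P=[((-50,135),plane(sc,S(78,296),.003)),((155,135),plane(sc,S(12,143),.003)),((-50,-150),plane(sc,S(376,189),.003)),
((-50,-150),plane(sd,D(570,301),.003)),((155,-150),plane(sd,D(777,266),.003))]
for q,p in P:print(q,p.round(4))
A=np.array([q for q,_ in P])/1e3;B=np.array([p[:2] for _,p in P])
a,b=A.mean(0),B.mean(0);U,_,V=np.linalg.svd((A-a).T@(B-b));Rm=V.T@U.T;print(np.linalg.det(Rm))
t=b-Rm@a;print("yaw",np.arctan2(Rm[1,0],Rm[0,0]),"t",t);print((A@Rm.T+t-B).round(4))
np.savez("rack.npz",R=Rm,t=t)
tr=lambda p:(Rm.T@(np.array(p[:2])-t)).round(4)
for n,s,d in(("cap",S(210,136),D(587,142)),("lug",S(222,236),(199,170)),("hingepost",S(80,150),D(560,64)),("post",S(322,75),D(627,181))):
    p,e=tri(sc,s,sd,d);print(n,p.round(4),e.round(4),"rack",tr(p))
print(bot.state()["tool_pos"])
for n in("scene","side"):
    c=cam(n);print(n,ray(c,(0,0))[0])
```

```text
(-50, 135) [0.5794 0.1592 0.003 ]
(155, 135) [0.78   0.1271 0.003 ]
(-50, -150) [ 0.5324 -0.1193  0.003 ]
(-50, -150) [ 0.5333 -0.1146  0.003 ]
(155, -150) [ 0.7311 -0.149   0.003 ]
1.0000000000000002
yaw -0.16690117772444385 t [0.60566205 0.02151564]
[[-0.0006  0.0037]
 [ 0.0009  0.0018]
 [-0.0009  0.0012]
 [-0.0019 -0.0035]
 [ 0.0025 -0.0032]]
cap [0.6052 0.0087 0.0839] 0.0006 rack [ 0.0017 -0.0127]
lug [0.4724 0.0794 0.1267] 0.0001 rack [-0.141  0.035]
hingepost [0.6226 0.1186 0.1156] 0.0004 rack [0.0006 0.0986]
post [ 0.5945 -0.1004  0.1072] 0.0034 rack [ 0.0093 -0.1221]
[ 0.16693481 -0.47072456  0.23050647]
scene [0.02970318 0.33408064 0.71453563]
side [ 0.29849991 -0.69262966  0.5633192 ]
```

Run:
```python
from h import *
sc,sd=cam("scene"),cam("side");f=np.load("rack.npz");Rm,t=f["R"],f["t"]
S=lambda u,v:(u/2.8+165-.3,v/2.8+140-.3)
D=lambda u,v:((u-395)/2+180-.2,v/2+120-.2)
tr=lambda p:(Rm.T@(np.array(p[:2])-t)).round(4)
for n,s,d in(("tall",S(84,38),D(651,34)),("black",S(217,52),D(697,156))):
    p,e=tri(sc,s,sd,d);print(n,p.round(4),e.round(4),"rack",tr(p))
s=bot.state();print("toolx",R.from_rotvec(s["tool_rot"]).as_matrix().round(3))
for q in((.002,-.013),(.07,0),(.07,-.005)):print(q,(Rm@q+t).round(4))
```

```text
tall [0.7037 0.068  0.1551] 0.0029 rack [0.089  0.0621]
black [ 0.694  -0.0562  0.0837] 0.0036 rack [ 0.1    -0.0619]
toolx [[ 0.943  0.334 -0.001]
 [ 0.334 -0.943  0.002]
 [ 0.    -0.002 -1.   ]]
(0.002, -0.013) [0.6055 0.0084]
(0.07, 0) [0.6747 0.0099]
(0.07, -0.005) [0.6739 0.005 ]
```

Run:
```python
from h import *
sc,sd=cam("scene"),cam("side")
for k in np.linspace(0,1,5):
    p=np.array([.167,-.471,.23])+k*np.array([.4385,.4792,0]);print(p.round(3),*[proj(c,p-[0,0,d]).round() for c in(sc,sd) for d in(0,.23)])
```

```text
[ 0.167 -0.471  0.23 ] [567. 163.] [514. 238.] [-28. 490.] [ 59. 610.]
[ 0.277 -0.351  0.23 ] [478. 156.] [442. 231.] [114. 318.] [151. 448.]
[ 0.386 -0.231  0.23 ] [394. 150.] [373. 224.] [192. 223.] [208. 346.]
[ 0.496 -0.112  0.23 ] [313. 144.] [306. 218.] [241. 164.] [247. 276.]
[0.606 0.008 0.23 ] [236. 138.] [241. 212.] [275. 123.] [276. 225.]
```

```bash
python3 -m handwheel '[[0.205,-0.109,0,0,0,0,-1],[0.205,-0.109,0,0,0,0,-1],[0.205,-0.109,0,0,0,0,-1],[0.205,-0.109,0,0,0,0,-1],[0.205,-0.109,0,0,0,0,-1],[0.205,-0.109,0,0,0,0,-1],[0.205,-0.109,0,0,0,0,-1],[0.205,-0.109,0,0,0,0,-1],[0.205,-0.109,0,0,0,0,-1],[0.205,-0.109,0,0,0,0,-1],[0.205,-0.109,0,0,0,0,-1],[0.205,-0.109,0,0,0,0,-1],[0.205,-0.109,0,0,0,0,-1],[0.205,-0.109,0,0,0,0,-1]]'
python3 -m handwheel '[[0,0,0,0,0,-1,-1],[0,0,0,0,0,-1,-1],[0,0,0,0,0,-1,-1],[0,0,0,0,0,-1,-1],[0,0,0,0,0,-1,-1],[0,0,0,0,0,-1,-1],[0,0,0,0,0,-1,-1],[0,0,0,0,0,-1,-1],[0,0,0,0,0,-1,-1],[0,0,0,0,0,-1,-1],[0,0,0,0,0,-1,-1],[0,0,0,0,0,-1,-1],[0,0,0,0,0,-1,-1],[0,0,0,0,0,-0.3,-1]]'
python3 - <<'E'
from h import *
s=bot.state();w=imaging.read_camera("wrist");cv2.imwrite("pics/w1.png",w)
np.save("w1.npy",np.r_[s["tool_pos"],s["tool_rot"]])
f=np.load("rack.npz");Rm,t=f["R"],f["t"]
c=cam("wrist",s)
for q in((0.05,-.01,.09),(.002,-.013,.091),(.089,.062,.164),(.1,-.062,.089),(0,.1,.115)):print(q,proj(c,[*(Rm@q[:2]+t),q[2]]).round(1))
print(R.from_rotvec(s["tool_rot"]).as_matrix().round(3))
E
```

```text
time: 1.5
tool_pos: [0.6069, 0.0099, 0.2307]
tool_rot: [-3.096, -0.533, 0.002]
force: [0.5, -0.9, 0.5]
opening: 0.0857
gripper_force: 0.0
time: 2.9
tool_pos: [0.6058, 0.0083, 0.2306]
tool_rot: [-2.396, -2.03, 0.002]
force: [0.3, 0.3, 0.4]
opening: 0.0854
gripper_force: 0.0
(0.05, -0.01, 0.09) [302.7 182.2]
(0.002, -0.013, 0.091) [255.9 185.2]
(0.089, 0.062, 0.164) [379.  108.6]
(0.1, -0.062, 0.089) [346.5 228.7]
(0, 0.1, 0.115) [253.5  61. ]
[[ 0.164  0.986 -0.001]
 [ 0.986 -0.164  0.   ]
 [-0.    -0.001 -1.   ]]
```

View pics/w1.png

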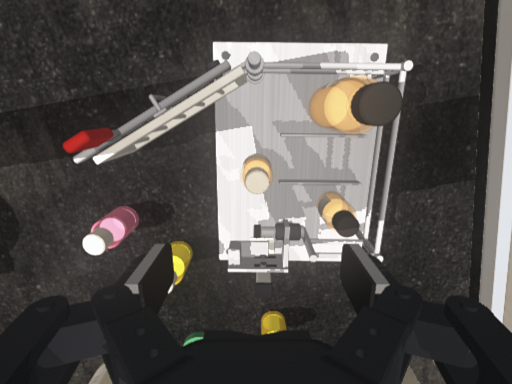

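Run:
```python
from h import *
f=np.load("rack.npz");Rm,t=f["R"],f["t"];v=np.load("w1.npy");c=cam("wrist",dict(tool_pos=v[:3],tool_rot=v[3:]))
tr=lambda p:(Rm.T@(np.array(p[:2])-t)).round(4)
for n,uv,z in(("c-50,135",(214,43),.005),("c155,135",(386,43),.005),("c-50,-150",(219,262),.005),("cap",(257,181),.091),("tallcap",(378,104),.164),("hinge post top",(254,54),.12),("blackcap",(345,223),.089)):
    p=plane(c,uv,z);print(n,p.round(4),"rack",tr(p))
w=cv2.imread("pics/w1.png");h=cv2.cvtColor(w,cv2.COLOR_BGR2HSV)
m=((h[...,0]<5)|(h[...,0]>175))&(h[...,1]>180)&(h[...,2]>60);m[:,140:]=0
p=np.argwhere(m)[:,::-1];print(len(p),p.mean(0),cv2.minAreaRect(p.astype(np.float32)))
th=1.055;L=np.array([0,.1])+.155*np.array([-np.sin(th),-np.cos(th)])+.013*np.array([-np.cos(th),np.sin(th)])
for z in(.107,.126,.147):print(z,proj(c,[*(Rm@L+t),z]).round(1))
```

```text
c-50,135 [0.5816 0.1632 0.005 ] rack [-0.0473  0.1357]
c155,135 [0.7793 0.1301 0.005 ] rack [0.1532 0.1359]
c-50,-150 [ 0.5295 -0.1187  0.005 ] rack [-0.0518 -0.1509]
cap [0.6073 0.0125 0.091 ] rack [ 0.0032 -0.0086]
tallcap [0.7032 0.0711 0.164 ] rack [0.0879 0.0651]
hinge post top [0.6235 0.1244 0.12  ] rack [0.0005 0.1044]
blackcap [ 0.6929 -0.0493  0.089 ] rack [ 0.0978 -0.0554]
421 [ 77.77434679 141.64845606] ((80.75, 140.25), (17.39252281188965, 37.94732666015625), 71.56504821777344)
0.107 [100.9 139.1]
0.126 [ 89.3 141.3]
0.147 [ 74.4 144.1]
```

```bash
python3 -m handwheel '[[0.01,0,0.2,0,0,0,-1],[0,0,0.2,0,0,0,-1],[0,0,0.2,0,0,0,-1],[0,0,0.15,0,0,0,-1],[0,0,0.08,0,0,0,-1],[0,0,0,0,0,0,1],[0,0,0,0,0,0,1],[0,0,0,0,0,0,1],[0,0,0,0,0,0,1],[0,0,0,0,0,0,1],[0,0,0,0,0,0,1]]' 25
```

```text
time: 4.05
tool_pos: [0.6074, 0.0103, 0.0669]
tool_rot: [2.397, 2.028, 0.003]
force: [-0.9, 0.2, 6.1]
opening: 0.0246
gripper_force: 26.0
```

```bash
python3 -m handwheel '[[0,0,-0.04,0,0,0,1],[0,0.06,0,0,0,0,1],[0,0.06,0,0,0,0,1],[0,0.06,0,0,0,0,1],[0,0.06,0,0,0,0,1],[0,0,0,0,0,0,1],[0,0,0,0,0,0,1]]'
python3 -m handwheel '[[0,0,0.02,0,0,0,1],[0,0,0.01,0,0,0,1],[0,0,0,0,0,0,1]]'
python3 - <<'E'
from h import *
cv2.imwrite("pics/s2.png",np.vstack([cv2.resize(imaging.read_camera("scene")[130:260,160:310],(390,300)),cv2.resize(imaging.read_camera("side")[120:280,175:375],(390,300))]))
E
```

```text
time: 4.75
tool_pos: [0.6538, 0.0026, 0.0732]
tool_rot: [-2.398, -2.03, -0.001]
force: [0.8, 1.0, -0.9]
opening: 0.0244
gripper_force: 25.3
time: 5.05
tool_pos: [0.6532, 0.0026, 0.0672]
tool_rot: [-2.397, -2.03, 0.0]
force: [0.2, 2.4, 0.5]
opening: 0.0246
gripper_force: 25.5
```

View pics/s2.png

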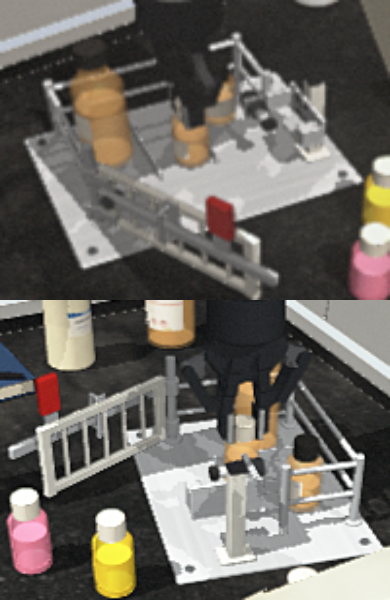

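```bash
python3 -m handwheel '[[0,0,0.002,0,0,0,1],[0,0,0,0,0,0,-0.2],[0,0,0,0,0,0,-0.2],[0,0,0,0,0,0,-0.2],[0,0,-0.1,0,0,0,-0.2],[0,0,-0.24,0,0,0,-0.2],[0,0,-0.24,0,0,0,-0.2],[0,0,-0.245,0,0,0,-0.2],[0.047,-0.19,0,0,0,0,-0.2],[0.047,-0.19,0,0,0,0,-0.2],[0.047,-0.19,0,0,0,0,-0.2],[0.047,-0.19,0,0,0,0,-0.2],[0.047,-0.19,0,0,0,0,-0.2]]'
python3 -m handwheel '[[0,0,0,0,0,1,-0.2],[0,0,0,0,0,1,-0.2],[0,0,0,0,0,1,-0.2],[0,0,0,0,0,1,-0.2],[0,0,0,0,0,1,-0.2],[0,0,0,0,0,1,-0.2],[0,0,0,0,0,1,-0.2],[0,0,0,0,0,1,-0.2],[0,0,0,0,0,1,-0.2],[0,0,0,0,0,1,-0.2],[0,0,0,0,0,1,-0.2],[0,0,0,0,0,1,-0.2],[0,0,0,0,0,1,-0.2],[0,0,0,0,0,0.2,-0.2],[0,0,0,0,0,0,-0.2]]'
python3 - <<'E'
from h import *
s=bot.state();w=imaging.read_camera("wrist");cv2.imwrite("pics/w2.png",w);np.save("w2.npy",np.r_[s["tool_pos"],s["tool_rot"]])
a=imaging.read_camera("scene");cv2.imwrite("pics/scene2.png",a)
b=imaging.read_camera("side");cv2.imwrite("pics/side2.png",b)
o=np.zeros((384,512+260,3),np.uint8);o[:,:512]=w;o[:190,512:]=cv2.resize(a[140:235,170:300],(260,190));o[192:382,512:]=cv2.resize(b[140:235,230:360],(260,190))
cv2.imwrite("pics/c2.png",o)
E
```

```text
time: 6.45
tool_pos: [0.4727, 0.0802, 0.2319]
tool_rot: [2.398, 2.029, 0.0]
force: [0.3, 0.1, 0.1]
opening: 0.0513
gripper_force: 0.0
time: 7.95
tool_pos: [0.4742, 0.0799, 0.2319]
tool_rot: [3.093, 0.547, 0.0]
force: [0.2, -0.0, -0.3]
opening: 0.0513
gripper_force: 0.0
```

View pics/c2.png

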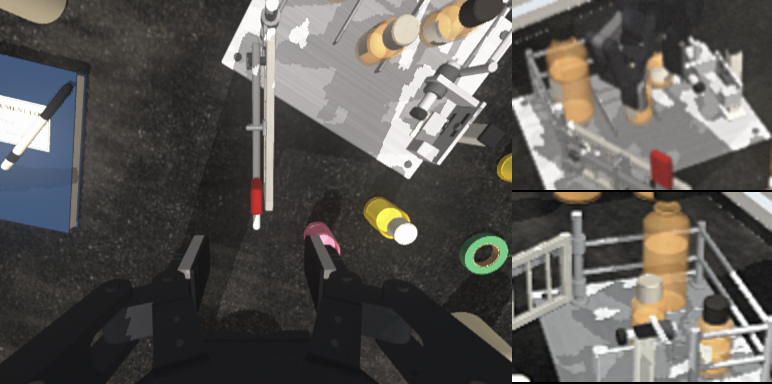

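Run:
```python
from h import *
f=np.load("rack.npz");Rm,t=f["R"],f["t"];v=np.load("w2.npy");c=cam("wrist",dict(tool_pos=v[:3],tool_rot=v[3:]))
Tm=R.from_rotvec(v[3:]).as_matrix()
p=plane(c,(405,28),.091);print("cap rack",Rm.T@(p[:2]-t))
w=cv2.imread("pics/w2.png");h=cv2.cvtColor(w,cv2.COLOR_BGR2HSV)
m=((h[...,0]<8)|(h[...,0]>172))&(h[...,1]>150)&(h[...,2]>60);m[:,290:]=0;m[:170]=0;m[235:]=0
q=np.argwhere(m)[:,::-1];print(len(q),q.min(0),q.max(0),cv2.minAreaRect(q.astype(np.float32)))
tool=lambda p:(Tm.T@(p-v[:3])).round(4)
for uv,z in(((257,180),.147),((257,213),.147),((257,213),.105),((257,180),.105),((252,197),.147),((262,197),.147)):
    print(uv,z,tool(plane(c,uv,z)))
# 8 corner prediction
for dz in(-.022,.02):
  for dx in(-.012,.012):
    print(dz,dx,[proj(c,v[:3]+Tm@[dx,dy,-(.127+dz-v[2])]).round(1).tolist() for dy in(-.005,.005)])
for n,s in(("leaf top hinge end",(268,30)),("leaf free end",(269,210)),("bar near",(256,60)),("bar end",(256,228))):print(n,tool(plane(c,s,.098 if "leaf" in n else .082)))
```

```text
cap rack [ 0.04989684 -0.00709199]
375 [250 179] [261 214] ((255.5, 196.5), (35.0, 11.0), 90.0)
(257, 180) 0.147 [ 0.0186 -0.0005  0.0849]
(257, 213) 0.147 [-0.0103 -0.0005  0.0849]
(257, 213) 0.105 [-0.0258 -0.0005  0.1269]
(257, 180) 0.105 [ 0.0084 -0.0005  0.1269]
(252, 197) 0.147 [ 0.004  -0.0047  0.0849]
(262, 197) 0.147 [0.004  0.0037 0.0849]
-0.022 -0.012 [[252.5, 200.0], [262.5, 200.0]]
-0.022 0.012 [[252.3, 176.4], [262.6, 176.4]]
0.02 -0.012 [[251.7, 214.9], [263.4, 214.9]]
0.02 0.012 [[251.6, 187.7], [263.6, 187.7]]
leaf top hinge end [0.1402 0.0091 0.134 ]
leaf free end [-0.0251  0.0119  0.1339]
bar near [ 0.1189 -0.0014  0.15  ]
bar end [-0.052  -0.0016  0.1499]
```

```bash
python3 -m handwheel '[[0,-0.005,0.2,0,0,0,-0.2],[0,0,0.2,0,0,0,-0.2],[0,0,0.15,0,0,0,-0.2],[0,0,0.06,0,0,0,-0.2],[0,0,0,0,0,0,0.2],[0,0,0,0,0,0,0.5],[0,0,0,0,0,0,1],[0,0,0,0,0,0,1],[0,0,0,0,0,0,1]]' 30
python3 -m handwheel '[[0,0,0,0,0,0,1],[0.005,0,-0.012,0,0,0,1],[0.005,0,-0.012,0,0,0,1],[0.005,0,-0.012,0,0,0,1],[0.005,0,-0.012,0,0,0,1],[0.005,0,-0.012,0,0,0,1],[0.005,0,-0.012,0,0,0,1],[0,0,0,0,0,0,1],[0,0,0,0,0,0,1]]'
```

```text
time: 9.0
tool_pos: [0.4749, 0.0812, 0.1111]
tool_rot: [-3.094, -0.545, -0.005]
force: [1.2, 0.2, 2.9]
opening: 0.0098
gripper_force: 33.5
time: 9.9
tool_pos: [0.4805, 0.0834, 0.1236]
tool_rot: [-3.094, -0.545, -0.002]
force: [6.6, 0.7, -7.8]
opening: 0.0094
gripper_force: 32.2
```

```bash
python3 -m handwheel '[[0,0,0,0,0,0,1],[0,0,-0.01,0,0,0,1],[0,0,0,0,0,0,1]]' 20
python3 - <<'E'
from h import *
s=bot.state();print(s["wrist_torque"],s["force"]);w=imaging.read_camera("wrist");a=imaging.read_camera("scene");b=imaging.read_camera("side")
o=np.zeros((400,800,3),np.uint8);o[:384,:400]=w[:,50:450];o[:200,400:]=cv2.resize(a[190:270,170:330],(400,200));o[200:400,400:]=cv2.resize(b[130:230,160:360],(400,200));cv2.imwrite("pics/c3.png",o)
E
```

```text
time: 10.2
tool_pos: [0.4815, 0.0837, 0.1257]
tool_rot: [-3.093, -0.545, -0.005]
force: [9.1, 2.1, -9.9]
opening: 0.0095
gripper_force: 31.9
[ 0.40412714 -1.46774983  0.02352016] [ 9.07963322  2.10995282 -9.85162053]
```

View pics/c3.png

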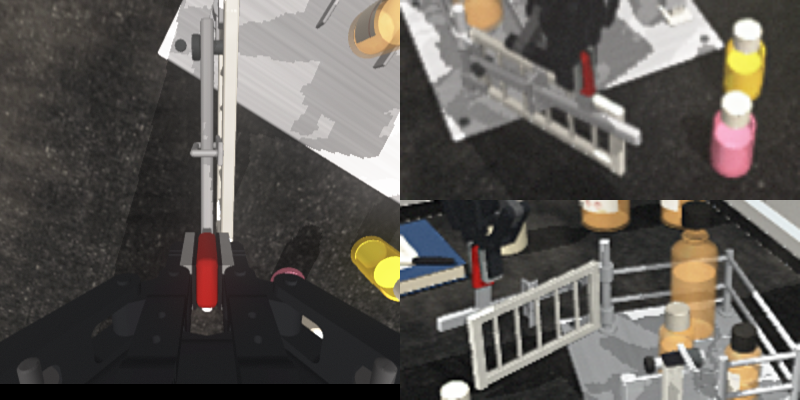

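```bash
python3 -m handwheel '[[-0.001,0.03,0,0,0,-0.5,1],[-0.003,0.06,0,0,0,-1,1],[-0.003,0.06,0,0,0,-1,1],[-0.003,0.06,0,0,0,-1,1],[-0.003,0.06,0,0,0,-1,1],[-0.003,0.06,0,0,0,-1,1]]'
python3 - <<'E'
from h import *
s=bot.state();f=np.load("rack.npz");Rm,t=f["R"],f["t"]
M=R.from_rotvec(s["tool_rot"]).as_matrix();p=Rm.T@(np.array(s["tool_pos"][:2])-t)
d=p-[0,.1];print("rack",p,"r",np.hypot(*d),"phi",np.arctan2(-d[0],-d[1]),"theta from yaw",np.arctan2(*(M[[0,1],0]@Rm.reshape(2,2))[[0,1]][:2]),"Ftool",M.T@s["force"],"tilt",M[2])
E
```

```text
time: 10.95
tool_pos: [0.5113, 0.0264, 0.1254]
tool_rot: [-2.895, -1.213, -0.004]
force: [7.5, 8.2, -11.4]
opening: 0.0096
gripper_force: 32.0
rack [-0.09390189 -0.01082527] r 0.14525772105819154 phi 0.7029225841110271 theta from yaw 0.6101942389171002 Ftool [11.05305825 -0.321417   11.44664944] tilt [ 0.00366175 -0.00186693 -0.99999155]
```

```bash
cat > st.py <<'E'
from h import *
s=bot.state();f=np.load("rack.npz");Rm,t=f["R"],f["t"]
M=R.from_rotvec(s["tool_rot"]).as_matrix();p=Rm.T@(np.array(s["tool_pos"][:2])-t);d=p-[0,.1]
print("t",s["time"],"rack",p.round(4),"z",round(s["tool_pos"][2],4),"r",np.hypot(*d).round(4),"th",(np.arctan2(-d[0],-d[1])-.087).round(4),"th_yaw",np.arctan2(*(M[[0,1],0]@Rm)).round(4),"Ftool",(M.T@s["force"]).round(2))
E
python3 -m handwheel '[[-0.003,0.06,0,0,0,-1,1],[-0.003,0.06,0,0,0,-1,1],[-0.003,0.06,0,0,0,-1,1],[-0.003,0.06,0,0,0,-1,1],[-0.003,0.06,0,0,0,-1,1],[-0.002,0.03,0,0,0,-0.5,1],[0,0,0,0,0,0,1],[0,0,0,0,0,0,1]]'
python3 st.py
```

```text
time: 11.75
tool_pos: [0.5618, -0.0119, 0.1249]
tool_rot: [-2.56, -1.811, -0.003]
force: [2.7, 7.6, -5.8]
opening: 0.0094
gripper_force: 32.6
t 11.75 rack [-0.0377 -0.0403] z 0.1249 r 0.1452 th 0.1757 th_yaw 0.1724 Ftool [8.01 0.05 5.85]
```

```bash
python3 -m handwheel '[[0,0.0075,0,0,0,-0.125,1],[0,0.0075,0,0,0,-0.125,1],[0,0.0075,0,0,0,-0.125,1],[0,0.0075,0,0,0,-0.125,1],[0,0.0075,0,0,0,-0.125,1],[0,0.0075,0,0,0,-0.125,1],[0,0.0075,0,0,0,-0.125,1],[0,0,0,0,0,0,1]]'; python3 st.py
python3 -m handwheel '[[0,0.004,0,0,0,-0.065,1],[0,0.004,0,0,0,-0.065,1],[0,0.004,0,0,0,-0.065,1],[0,0,0,0,0,0,1]]'; python3 st.py
```

```text
time: 12.55
tool_pos: [0.5713, -0.0158, 0.125]
tool_rot: [-2.496, -1.9, -0.001]
force: [1.4, 6.1, -5.7]
opening: 0.0094
gripper_force: 32.8
t 12.55 rack [-0.0277 -0.0425] z 0.125 r 0.1451 th 0.1052 th_yaw 0.1027 Ftool [ 6.25 -0.25  5.7 ]
time: 12.95
tool_pos: [0.5734, -0.0165, 0.125]
tool_rot: [-2.481, -1.919, -0.0]
force: [1.4, 4.8, -4.5]
opening: 0.0094
gripper_force: 32.8
t 12.95 rack [-0.0255 -0.0429] z 0.125 r 0.1451 th 0.0896 th_yaw 0.0872 Ftool [4.95 0.16 4.51]
```

```bash
python3 -c "
from h import *
b=imaging.read_camera('side');a=imaging.read_camera('scene')
cv2.imwrite('pics/c4.png',np.hstack([cv2.resize(b[150:270,240:370],(390,360),interpolation=2),cv2.resize(a[140:250,190:310],(390,360),interpolation=2)]))"
```

```text
(no output)
```

View pics/c4.png

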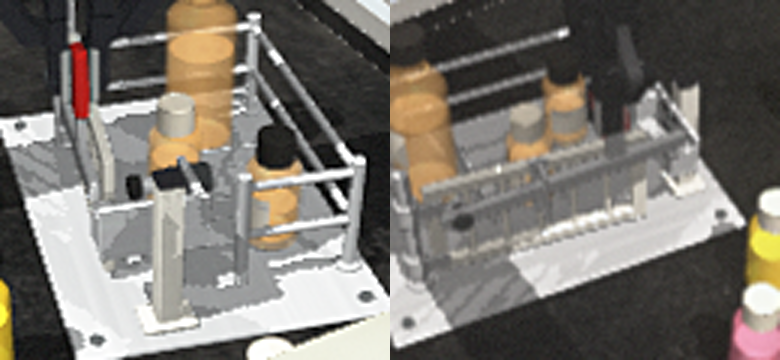

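```bash
python3 -m handwheel '[[0,0.004,0,0,0,-0.065,1],[0,0.004,0,0,0,-0.065,1],[0,0,0,0,0,0,1]]' >/dev/null; python3 st.py
python3 -m handwheel '[[0,0.004,0,0,0,-0.065,1],[0,0.004,0,0,0,-0.065,1],[0,0,0,0,0,0,1]]'>/dev/null; python3 st.py
```

```text
t 13.35 rack [-0.0239 -0.0431] z 0.1251 r 0.1451 th 0.0788 th_yaw 0.0769 Ftool [ 4.22 -0.57  4.94]
t 13.65 rack [-0.0224 -0.0433] z 0.1251 r 0.1451 th 0.0681 th_yaw 0.0665 Ftool [ 5.03 -0.64  3.31]
```

```bash
python3 -m handwheel '[[0,0.004,0,0,0,-0.065,1],[0,0.004,0,0,0,-0.065,1],[0,0,0,0,0,0,1]]' >/dev/null; python3 st.py
python3 -m handwheel '[[0,0.004,0,0,0,-0.065,1],[0,0,0,0,0,0,1]]'>/dev/null; python3 st.py
```

```text
t 13.95 rack [-0.0208 -0.0436] z 0.1251 r 0.1451 th 0.0572 th_yaw 0.0561 Ftool [ 4.57 -0.86  3.83]
t 14.15 rack [-0.02   -0.0436] z 0.1251 r 0.145 th 0.0515 th_yaw 0.051 Ftool [ 5.06 -0.62  4.53]
```

```bash
python3 -m handwheel '[[0,0.004,0,0,0,-0.065,1],[0,0.004,0,0,0,-0.065,1],[0,0,0,0,0,0,1]]' >/dev/null; python3 st.py
python3 -m handwheel '[[0,0.004,0,0,0,-0.065,1],[0,0,0,0,0,0,1]]'>/dev/null; python3 st.py
```

```text
t 14.45 rack [-0.0185 -0.0438] z 0.1251 r 0.145 th 0.0408 th_yaw 0.0407 Ftool [ 4.6  -1.27  4.94]
t 14.65 rack [-0.0179 -0.0439] z 0.1251 r 0.145 th 0.0365 th_yaw 0.0357 Ftool [ 5.04 -1.83  4.34]
```

```bash
python3 -m handwheel '[[0,0.004,0,0,0,-0.065,1],[0,0.004,0,0,0,-0.065,1],[0,0,0,0,0,0,1],[0,0,0,0,0,0,1]]' >/dev/null; python3 st.py
python3 -m handwheel '[[0,0.004,0,0,0,-0.065,1],[0,0,0,0,0,0,1],[0,0,0,0,0,0,1]]'>/dev/null; python3 st.py
```

```text
t 15.05 rack [-0.0167 -0.0441] z 0.1251 r 0.1451 th 0.0281 th_yaw 0.0257 Ftool [ 4.98 -3.17  3.6 ]
t 15.35 rack [-0.016  -0.0442] z 0.1251 r 0.1451 th 0.0233 th_yaw 0.0207 Ftool [ 4.77 -2.9   4.48]
```

```bash
python3 -m handwheel '[[0,0.004,0,0,0,-0.06,1],[0,0,0,0,0,0,1],[0,0,0,0,0,0,1]]' >/dev/null; python3 st.py
python3 -m handwheel '[[0,0.004,0,0,0,-0.06,1],[0,0,0,0,0,0,1],[0,0,0,0,0,0,1]]'>/dev/null; python3 st.py
```

```text
t 15.65 rack [-0.0154 -0.0443] z 0.1251 r 0.1451 th 0.0194 th_yaw 0.0159 Ftool [ 4.22 -4.26  3.58]
t 15.95 rack [-0.0148 -0.0443] z 0.125 r 0.1451 th 0.0152 th_yaw 0.0112 Ftool [ 4.5  -4.35  2.76]
```

```bash
python3 -m handwheel '[[0,0.004,0,0,0,-0.06,1],[0,0,0,0,0,0,1],[0,0,0,0,0,0,1]]' >/dev/null; python3 st.py
python3 -m handwheel '[[0,0.004,0,0,0,-0.06,1],[0,0,0,0,0,0,1],[0,0,0,0,0,0,1]]'>/dev/null; python3 st.py;python3 -m handwheel '[[0,0,0,0,0,0,1]]'>/dev/null; python3 st.py
```

```text
t 16.25 rack [-0.0142 -0.0444] z 0.125 r 0.1451 th 0.0109 th_yaw 0.0066 Ftool [ 3.1  -4.71  2.12]
t 16.55 rack [-0.0136 -0.0445] z 0.125 r 0.1451 th 0.0069 th_yaw 0.0018 Ftool [ 3.66 -5.34  1.9 ]
t 16.65 rack [-0.0136 -0.0445] z 0.125 r 0.1452 th 0.0068 th_yaw 0.0019 Ftool [ 3.87 -3.39  2.7 ]
```

```bash
python3 -m handwheel '[[0,0.004,0,0,0,-0.06,1],[0,0,0,0,0,0,1]]' >/dev/null; python3 st.py
for i in 1 2 3; do python3 -m handwheel '[[0,0,0,0,0,0,1]]'>/dev/null; python3 st.py;done
```

```text
t 16.85 rack [-0.013  -0.0446] z 0.125 r 0.1451 th 0.0026 th_yaw -0.003 Ftool [ 4.62 -5.82  2.3 ]
t 16.95 rack [-0.013  -0.0446] z 0.125 r 0.1451 th 0.0027 th_yaw -0.0029 Ftool [ 3.64 -6.27  1.84]
t 17.05 rack [-0.013  -0.0445] z 0.125 r 0.1451 th 0.0025 th_yaw -0.0029 Ftool [ 4.57 -5.37  2.68]
t 17.15 rack [-0.013  -0.0446] z 0.125 r 0.1451 th 0.0024 th_yaw -0.0029 Ftool [ 3.74 -4.9   2.32]
```

```bash
python3 -m handwheel '[[0,0.003,0,0,0,-0.04,1],[0,0.002,0,0,0,-0.03,1],[0,0,0,0,0,0,1]]' >/dev/null; python3 st.py
for i in 1 2 3; do python3 -m handwheel '[[0,0,0,0,0,0,1]]'>/dev/null; python3 st.py;done
```

```text
t 17.45 rack [-0.0123 -0.0446] z 0.1249 r 0.1452 th -0.0024 th_yaw -0.0084 Ftool [ 3.54 -6.82  2.56]
t 17.55 rack [-0.0122 -0.0447] z 0.125 r 0.1452 th -0.0026 th_yaw -0.0083 Ftool [ 3.82 -6.48  2.73]
t 17.65 rack [-0.0123 -0.0446] z 0.125 r 0.1452 th -0.0025 th_yaw -0.0084 Ftool [ 4.   -6.32  1.82]
t 17.75 rack [-0.0123 -0.0447] z 0.1249 r 0.1452 th -0.0024 th_yaw -0.0083 Ftool [ 3.84 -6.44  2.01]
```

```bash
python3 -m handwheel '[[-0.003,0,0.007,0,0,0,1],[-0.003,0,0.007,0,0,0,1],[-0.003,0,0.007,0,0,0,1],[0,0,0,0,0,0,1]]' >/dev/null; python3 st.py
python3 -m handwheel '[[-0.003,0,0.007,0,0,0,1],[-0.003,0,0.007,0,0,0,1],[0,0,0,0,0,0,1]]'>/dev/null; python3 st.py
```

```text
t 18.15 rack [-0.0121 -0.0469] z 0.1213 r 0.1474 th -0.0049 th_yaw -0.0079 Ftool [ 1.87 -7.75 -0.19]
t 18.45 rack [-0.0121 -0.0485] z 0.1187 r 0.149 th -0.006 th_yaw -0.0076 Ftool [ 1.23 -7.31 -1.66]
```

```bash
python3 -m handwheel '[[-0.003,0,0.007,0,0,0,1],[-0.003,0,0.007,0,0,0,1],[0,0,0,0,0,0,1]]' >/dev/null; python3 st.py
python3 -m handwheel '[[-0.003,-0.001,0.007,0,0,0,1],[-0.003,-0.001,0.007,0,0,0,1],[0,0,0,0,0,0,1]]'>/dev/null; python3 st.py
```

```text
t 18.75 rack [-0.012  -0.0501] z 0.1159 r 0.1505 th -0.0071 th_yaw -0.0074 Ftool [ 0.21 -7.56 -1.76]
t 19.05 rack [-0.0122 -0.0513] z 0.1133 r 0.1518 th -0.0067 th_yaw -0.0072 Ftool [-0.22 -6.49 -3.41]
```

```bash
python3 -m handwheel '[[-0.002,0,0.007,0,0,0,1],[-0.001,0,0.005,0,0,0,1],[0,0,0,0,0,0,1],[0,0,0,0,0,0,1]]' >/dev/null; python3 st.py
python3 -m handwheel '[[0,-0.005,0,0,0,0.05,1],[0,-0.005,0,0,0,0.05,1],[0,0,0,0,0,0,1],[0,0,0,0,0,0,1]]'>/dev/null; python3 st.py
```

```text
t 19.45 rack [-0.0119 -0.0522] z 0.1115 r 0.1527 th -0.0089 th_yaw -0.0072 Ftool [-0.85 -6.64 -4.13]
t 19.85 rack [-0.013  -0.0521] z 0.1115 r 0.1527 th -0.0021 th_yaw 0.0006 Ftool [-1.33 -5.36 -4.72]
```

```bash
python3 -m handwheel '[[0,-0.004,0,0,0,0.05,1],[0,-0.004,0,0,0,0.05,1],[0,0,0,0,0,0,1],[0,0,0,0,0,0,1]]'>/dev/null; python3 st.py;python3 -m handwheel '[[0,0,0,0,0,0,1]]'>/dev/null; python3 st.py
```

```text
t 20.25 rack [-0.013  -0.0521] z 0.1115 r 0.1526 th -0.0017 th_yaw 0.0084 Ftool [-3.26 -2.59 -5.07]
t 20.35 rack [-0.013  -0.0521] z 0.1116 r 0.1526 th -0.0019 th_yaw 0.0084 Ftool [-3.88 -3.27 -4.66]
```

```bash
python3 -m handwheel '[[0,0,0,0,0,0,0.6],[0,0,0,0,0,0,0.3],[0,0,0,0,0,0,0],[0,0,0,0,0,0,0],[0,0,0,0,0,0,0],[0,0,-0.1,0,0,0,0],[0,0,-0.2,0,0,0,0],[0,0,-0.24,0,0,0,0],[0,0,-0.2,0,0,0,0],[0,-0.2,0,0,0,0,0],[0,-0.2,0,0,0,0,0],[0,-0.2,0,0,0,0,0],[0,-0.2,0,0,0,0,0],[0,0,0,0,0,0,0]]'
python3 -c "
from h import *
b=imaging.read_camera('side');a=imaging.read_camera('scene')
cv2.imwrite('pics/c5.png',np.hstack([cv2.resize(b[150:270,240:370],(390,360),interpolation=2),cv2.resize(a[140:250,190:310],(390,360),interpolation=2)]))"
```

```text
time: 21.75
tool_pos: [0.4217, 0.0013, 0.2591]
tool_rot: [-2.404, -2.018, 0.004]
force: [0.4, 0.2, 0.7]
opening: 0.0429
gripper_force: 0.0
```

View pics/c5.png

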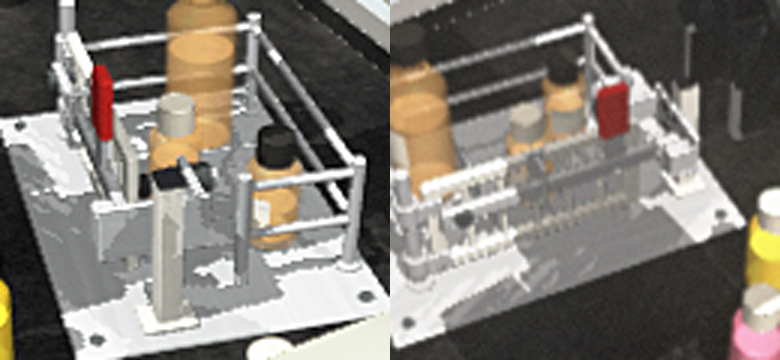

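Run:
```python
from h import *
f=np.load("rack.npz");Rm,t=f["R"],f["t"];c={}
for n in("scene","side"):
    im=imaging.read_camera(n);h=cv2.cvtColor(im,cv2.COLOR_BGR2HSV)
    m=(((h[...,0]<8)|(h[...,0]>172))&(h[...,1]>150)&(h[...,2]>60)).astype(np.uint8)
    k,l,s,ce=cv2.connectedComponentsWithStats(m);i=[j for j in range(1,k) if s[j,4]>30];print(n,[(s[j].tolist(),ce[j].round(1)) for j in i])
    q=[j for j in i if 230<ce[j][0]<300 and 150<ce[j][1]<210][0];c[n]=ce[q]
p,e=tri(cam("scene"),c["scene"],cam("side"),c["side"]);print(p,e,Rm.T@(p[:2]-t))
```

```text
scene [([254, 166, 9, 16, 122], array([258.1, 173.2]))]
side [([271, 172, 7, 25, 146], array([273.8, 183.4]))]
[ 0.58392179 -0.03051309  0.12767226] 0.001150901693208756 [-0.01279476 -0.0549174 ]
```

```bash
python3 -c "
from bench import job;print(job.job_done())"
```

```text
the job is handed in; nothing more can be done
None
```

The job is handed in. The dropper bottle stands upright in the middle bay, about 50 mm inside the gate line. The gate is shut with its bar down behind the catch: the last camera fix put the lug within 2 mm of its latched position. No verdict came back from the hand-in.

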